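# Shut the clamshell chip jig, pin it and keep it pressed

## Robot

A 6-joint arm with a two-finger parallel gripper is mounted at the origin on a cart in front of the work surface, level with it; the furniture and walls round the work are solid. World frame = base frame: x ahead of the robot, y to its left, z up, the work surface at z = 0. Lengths are in m, angles in rad, forces in N, time in s.
With the tool pointing down it reaches from about 0.25 to 0.8 m from the base axis. Payload 3.9 kg.
Tool frame: the origin (TCP) lies on the mounting face of the last link; the fingertips stand 173 mm ahead of it and the grasp point (between the pads) lies 155 mm ahead of it (arm.tips_ahead is the distance from the TCP to the fingertips, in m); z points along the fingers, y is the line along which they close (so a half turn about z gives the same grasp; the last joint's range is limited). The gripper opens to 85 mm and grips with 20 to 120 N. Pads are 22 mm wide; open, the fingers measure 114 mm over their backs; the gripper's body (76 mm by 85 mm) begins 54 mm behind the grasp point. The pads swing forward as they close: fully open they stand 13 mm farther back than shut.
Start: joints at [1.202, 0.26, -0.138, 1.173, 0, 1.571], TCP at [0.189, 0.49, 0.405] pointing down, gripper open.
Joint ranges: [-2.78, 2.78], [-0.83, 1.72], [-1.28, 1.37], [-1.9, 2.12], [-1.57, 1.48], [-3.14, 3.14]. Speed limits (rad/s): [2.57, 2.57, 3.14, 3.14, 3.14, 3.14].

## Interface

Orientations are given as a rotation vector (axis times angle).
In Python, from workcell import arm, effector, kinematics, monitor, vision, job_done gives the robot as it stands. The module is installed in compiled form; this text tells all that it offers. Calls block until the motion is done:
- arm.reach(position, orientation): joint-space move of the TCP to a pose.
- arm.move_linear(position, vel=0.15, frame=None): straight line of the TCP; frame=None keeps the orientation; vel is the mean speed in m/s.
- arm.move_j(angles): joint-space move.
- effector.command_gripper(opening, grip_force=None): finger opening in m; grip_force is the grip in N (None keeps the last); returns when the fingers have stopped.
- arm.sleep(seconds).
- kinematics.inverse_kinematics(position, orientation): joint angles nearest the present ones, or None.
- monitor.get_obs(): the state.
- vision.snapshot(name): name is "scene" or "top"; returns a dict with "color" (420x560x3 uint8, blue, green, red), "depth" (420x560 float32, m along the optical axis (not along the pixel's ray), 0 where there is no reading), "fx", "fy", "cx", "cy" (pixels), "extrinsics" (4x4, takes a point from camera to world coordinates). Camera axes: x right, y down, z forward; pixel columns grow to the right and rows downward; lengths in m; the calibration is good to about 2 mm. A picture is of the moment at which its call begins.
A pose or a line that the arm cannot do raises arm.PlanningError and nothing moves.
- job_done(): hands the job in; it is judged then, once.
The state is a dict: "t": time; "joint_positions": joint angles; "qd": joint speeds; "tau": joint torques, N m; "eef_pos": TCP position; "orientation": TCP orientation; "contact_force": force on the tool from outside, world axes, zero at the start; "moment": the same for the moment, N m; "gripper_width": finger opening in m; "grip_force": force on a finger pad.
Only numpy, scipy, OpenCV 4.12 (cv2) and the standard library are available. Lean on these libraries where they do the work, as an engineer would, in place of code of your own. Each camera call takes 0.05 s, during which the arm holds its last target. There are 200 camera calls.

## Task

Swing the lid of the clamshell jig down onto its base, then take the clamp pin with the tall straight knob out of the pin stand and push it down through the hole in the lid into the hole in the base. Rubber pads hold the lid slightly ajar, so press down on the pin until its collar bears on the lid and the two halves are fully shut, and finish while the fingers still press the pin down: hold it shut and do not let go. Leave the low mushroom-headed pin in the stand and the other things on the bench where they are.

Things in the scene. Friction and masses are not known exactly. Their poses are not given: they have to be found in the camera images.
- jig: base half of the steel clamshell jig, darker than its lid, a block 135 (x) x 100 (y) x 30 mm bolted to the bench; origin on the bench under it (block from x = -75 to +60 mm, y = -50 to +50 mm); its +x points from the pin hole to the hinge, z up. A lid is hinged on its far (+x) edge and opens upward and away from the robot
- hinge (a joint): hinge of the lid, rad: 0 = lid down, resting 0.05 rad ajar on two rubber pads; grows as it opens, at most 1.45; the lid stands this + 0.05 rad above level. Stiff: the lid stays where it is left; 2 to 5 N at its outer end push it down. There, some 8 N down at the pin shut it level, 1 mm above the base (hard stop; joint still reads 0); let go, it springs back ajar
- lid_hinge (a point): fixed point, middle of the hinge line (it runs along the jig's y), 45 mm to +x of the jig's origin and 36 mm above the bench
- lid_hole (a point): centre of the round 14 mm through hole at the lid's upper (outer) face, 100 mm from the hinge line; the lid is a steel plate 10 mm thick and 92 mm wide that reaches 112 mm from the hinge line, its faces 5 mm either side of the hinge line; x, y, z axes are the jig's when the lid is shut and turn with the lid
- lid_pad (a point): bare spot on the middle of the lid's upper (outer) face, 78 mm from the hinge line, where it can be pushed with shut fingers; its z axis is the face's outward normal
- base_hole (a point): centre of the mouth of the round 13 mm through hole in the jig's base, on the base's top face 30 mm above the bench, 55 mm to -x of the jig's origin; under the lid's hole when the lid is down
- pin_stand: grey block fixed to the bench, 55 (x) x 124 (y) x 45 mm, with two 13 mm holes 64 mm apart along its y (32 mm either side of its middle); origin under its middle. One pin stands in each hole, either way round
- clamp_pin: loose steel pin, 70 g, the one with the tall straight knob. Origin at the lower tip, z up along the pin: tapered nose over the first 8 mm, shank 10 mm across up to z = 36 mm, collar 28 mm across from 36 to 40 mm, knob 18 mm across from 40 to 70 mm (grip here from above). In the stand the collar rests on the stand's top, the tip 9 mm above the bench
- pin_tip (a point): lower tip of the clamp pin (its body's origin)
- pin_knob_top (a point): centre of the top of the clamp pin's knob, 70 mm above its tip
- stub_pin: the other loose steel pin, low mushroom head 32 mm across and 15 mm high, shank 20 mm; origin at its lower tip, 25 mm above the bench in the stand; to be left there
- petri_dish: small round closed petri dish, 62 mm across, 15 mm high, in front of the jig and stand; bystander, origin at its underside's centre
- tweezers_by: thin steel tweezers, 126 mm long, lying between the jig and the stand; bystander, origin at its underside's centre
- timer_by: flat white kitchen-style timer, 66 x 66 x 20 mm, left of the jig; bystander, origin at its underside's centre
- glass_box: small low box, 36 x 54 x 22 mm, left of and behind the jig; bystander, origin at its underside's centre
- amber_bottle: amber bottle, 48 mm across, 100 mm high, behind the jig; bystander, origin at its underside's centre
- petri_back: small round closed petri dish, 62 mm across, 15 mm high, behind the pin stand; bystander, origin at its underside's centre

How it is judged:
On the way, in this order (a step that is already met when the one before it is completed fails the run):
1. the lid has been swung down onto its pads (within 0.08 rad of level) (angle between the z axis of lid_hole and the z axis of base_hole, either way round below 0.08 rad), for 0.2 s.
2. with the lid down, the clamp pin has entered the base's hole through the lid's hole (tip over 8 mm below the base's top face) (horizontal distance between pin_tip and base_hole below 0.004 m and z of pin_tip in the frame of base_hole below -0.008 m and angle between the z axis of lid_hole and the z axis of base_hole, either way round below 0.1 rad), for 0.1 s.
At the end, for the whole second after the job is handed in: Through the last second the lid is shut (within 0.015 rad of level); the clamp pin is upright (0.12 rad) in both holes, its tip within 4 mm of the hole axis and over 22.5 mm below the base top (collar on the lid), at rest, the fingers still on it, pressing the lid with over 3 N (angle between the z axis of lid_hole and the z axis of base_hole, either way round below 0.015 rad and horizontal distance between pin_tip and base_hole below 0.004 m and z of pin_tip in the frame of base_hole below -0.0225 m and horizontal distance between pin_knob_top and base_hole below 0.008 m and angle between clamp_pin's own z axis and vertical below 0.12 rad and contact force between the fingers and clamp_pin above 3 N and contact force between clamp_pin and jig above 3 N and linear speed of clamp_pin below 0.02 m/s); the arm keeps its last pose, push and grip.
It fails at once if the mushroom-headed pin is taken or shifted (over 15 mm) (distance of stub_pin from where it was at the start of the episode above 0.015 m).
It fails at once if a bystander on the bench is pushed over 20 mm (distance of any of petri_dish, tweezers_by, timer_by, glass_box, amber_bottle, petri_back from where it was at the start of the episode above 0.02 m).
It also fails if it takes over 45 s, if anything falls off the work surface, if the arm or the gripper's body presses on something with over 40 N, if the wrist force passes 120 N, or if a joint passes its speed limit or range.

## Working session

There is one attempt and no reset: what is moved stays moved. The work goes in short steps, each a Python script; the robot and the scene stay as the last script left them, time stands still between calls to the robot, and variables do not carry over. Pictures are saved under pics/ and viewed, at most 10 in all, crops included, and the job is handed in when it is done.

```bash
mkdir -p pics; python3 - <<'E'
from workcell import arm, monitor, vision
import cv2,numpy as np,pickle
print(monitor.get_obs()); print(arm.tips_ahead)
for n in("scene","top"):
    s=vision.snapshot(n); cv2.imwrite(f"pics/{n}0.png",s["color"]); pickle.dump(s,open(f"{n}0.pkl","wb"))
    print(n,s["fx"],s["fy"],s["cx"],s["cy"],s["extrinsics"])
E
```

```text
{'t': 0.0, 'joint_positions': array([ 1.20201104e+00,  2.60651674e-01, -1.39369965e-01,  1.17270815e+00,
        3.41144138e-05,  1.57080795e+00]), 'qd': array([-0.00114058,  0.00116672,  0.00148949, -0.00055882, -0.00143226,
        0.00165601]), 'tau': array([-3.39640021e-03, -4.05671704e+01,  2.53924888e+01,  1.84613827e-02,
       -1.09499586e-04, -8.25307779e-06]), 'eef_pos': array([0.18912272, 0.4893779 , 0.40388121]), 'orientation': array([-5.75956050e-01, -3.08794953e+00,  2.97540484e-03]), 'contact_force': array([ 0.49378949,  0.10327698, -0.28907716]), 'moment': array([0.00761822, 0.01445162, 0.02935312]), 'grip_force': 0.0, 'gripper_width': 0.08532016635997297}
0.1734
scene 410.7090344474884 410.7090344474884 280.82282826650203 209.0386965086081 [[ 6.53654792e-01 -4.67342834e-01  5.95252961e-01 -6.29299608e-02]
 [-7.56792715e-01 -4.03188818e-01  5.14493501e-01 -4.30139790e-01]
 [-4.45513139e-04 -7.86784248e-01 -6.17227955e-01  7.42108631e-01]
 [ 0.00000000e+00  0.00000000e+00  0.00000000e+00  1.00000000e+00]]
top 536.8481522430639 536.8481522430639 283.531732435104 212.19626176419823 [[ 0.02786127 -0.98215408  0.18600298  0.31670915]
 [-0.99960547 -0.02671209  0.00868207  0.12333617]
 [-0.0035586  -0.18617149 -0.98251082  1.33231696]
 [ 0.          0.          0.          1.        ]]
```

View pics/scene0.png

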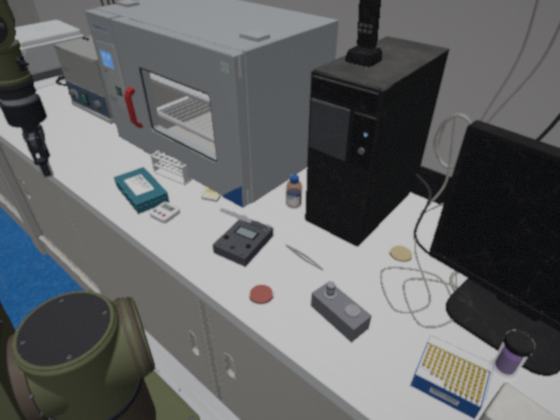

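View pics/top0.png

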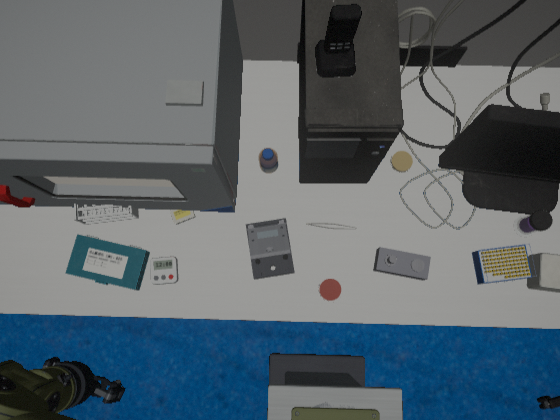

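Scene: jig near (243,240), stand near (341,310), tall knob near (331,288). Top: jig near (270,248), stand near (402,263). I'll enlarge both.

```bash
cat > h.py <<'E'
import pickle,numpy as np,cv2
def load(n): return pickle.load(open(n+".pkl","rb"))
def world(s,u,v,d=None):
    d=s["depth"][int(round(v)),int(round(u))] if d is None else d
    p=np.array([(u-s["cx"])/s["fx"]*d,(v-s["cy"])/s["fy"]*d,d,1]); return (s["extrinsics"]@p)[:3]
def onplane(s,u,v,z):
    E=s["extrinsics"]; r=E[:3,:3]@np.array([(u-s["cx"])/s["fx"],(v-s["cy"])/s["fy"],1]); o=E[:3,3]
    return o+r*(z-o[2])/r[2]
def proj(s,p):
    E=s["extrinsics"]; c=E[:3,:3].T@(np.array(p)-E[:3,3]); return s["fx"]*c[0]/c[2]+s["cx"], s["fy"]*c[1]/c[2]+s["cy"]
def crop(s,x0,y0,x1,y1,k): return cv2.resize(s["color"][y0:y1,x0:x1],None,fx=k,fy=k,interpolation=cv2.INTER_CUBIC)
E
python3 - <<'E'
from h import *
t=load("top0");s=load("scene0")
cv2.imwrite("pics/t1.png",crop(t,240,205,440,305,4))
cv2.imwrite("pics/s1.png",crop(s,205,195,380,345,4))
for n,c,pts in(("top",t,[(270,240),(270,225),(272,268),(250,265),(285,250),(391,258),(414,263),(402,263),(330,289),(268,157)]),("scene",s,[(243,240),(243,215),(331,288),(353,312),(341,300)])):
    for p in pts: print(n,p,world(c,*p).round(4))
E
```

```text
top (270, 240) [0.4856 0.1642 0.0858]
top (270, 225) [0.5284 0.1668 0.0419]
top (272, 268) [0.4273 0.1597 0.0022]
top (250, 265) [ 0.434   0.215  -0.0067]
top (285, 250) [0.4594 0.1283 0.117 ]
top (391, 258) [ 0.4521 -0.12    0.0772]
top (414, 263) [ 0.444  -0.1786  0.056 ]
top (402, 263) [ 0.4446 -0.1531  0.042 ]
top (330, 289) [0.3798 0.0157 0.0022]
top (268, 157) [0.6837 0.1751 0.0969]
scene (243, 240) [0.4624 0.1519 0.0311]
scene (243, 215) [ 0.5626  0.2546 -0.0022]
scene (331, 288) [ 0.444  -0.1317  0.0764]
scene (353, 312) [ 0.4336 -0.1953  0.0601]
scene (341, 300) [ 0.4552 -0.153   0.0441]
```

View pics/t1.png

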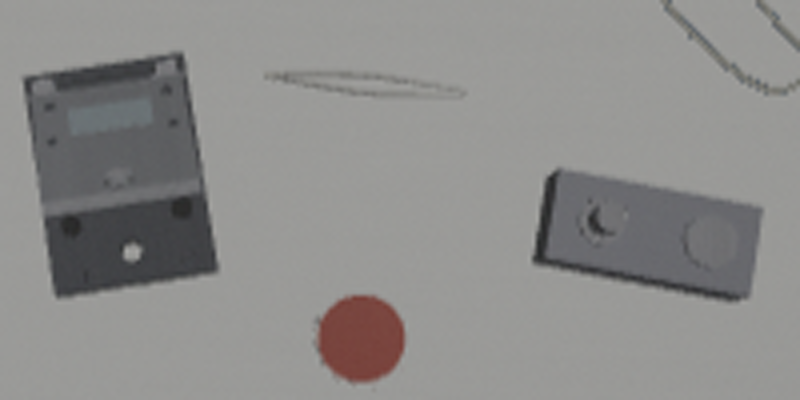

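View pics/s1.png

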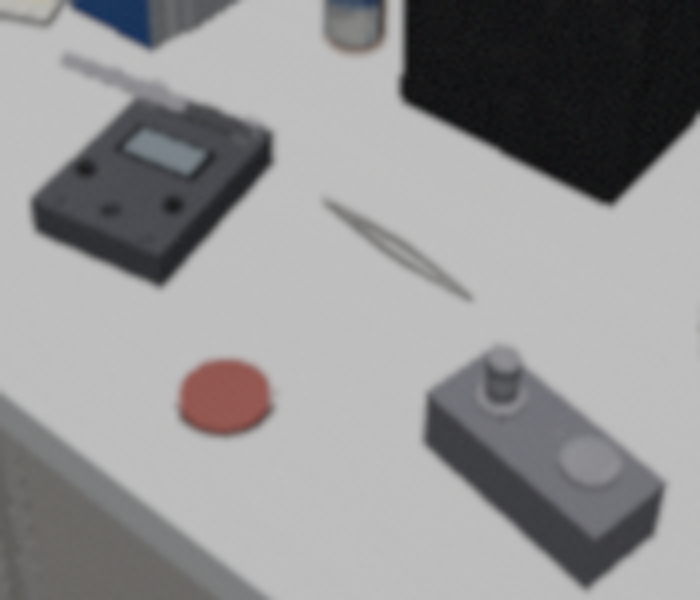

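Top crop: base hole (131,252), lid hole (118,178), tilted lid's free edge about (43,205)-(200,190), tall knob about (604,218). In the scene crop the base hole is at (110,210) and the knob top at (504,357), with the lid seen almost edge-on. I'll fit the jig, lid and stand models to these points.

```bash
cat > fit.py <<'E'
from h import *
from scipy.optimize import least_squares
t=load("top0");s=load("scene0")
T=lambda u,v:((u+.5)/4-.5+240,(v+.5)/4-.5+205)
S=lambda u,v:((u+.5)/4-.5+205,(v+.5)/4-.5+195)
def J(p,l):
    c,n=np.cos(p[2]),np.sin(p[2]); return np.array([p[0]+c*l[0]-n*l[1],p[1]+n*l[0]+c*l[1],l[2]])
def lid(r,y,h,a): # r from hinge, h normal offset
    return (.045-r*np.cos(a)+h*np.sin(a), y, .036+r*np.sin(a)+h*np.cos(a))
obs=[(t,T(131,252),(-.055,0,.03)),(t,T(182,52),(.06,-.05,.03)),(t,T(25,77),(.06,.05,.03)),
(s,S(110,210),(-.055,0,.03)),(s,S(160,285),(-.075,-.05,0)),(s,S(33,203),(-.075,.05,.03)),(s,S(272,135),(.06,-.05,.03))]
lobs=[(t,T(118,178),(.1,0,.005)),(t,T(43,205),(.112,.046,.005)),(t,T(200,190),(.112,-.046,.005))]
def res(p): return np.concatenate([np.subtract(proj(c,J(p,l)),q) for c,q,l in obs]+[np.subtract(proj(c,J(p,lid(*l,p[3]))),q) for c,q,l in lobs])
r=least_squares(res,[.48,.165,.1,1.],loss="soft_l1")
if __name__=="__main__":
    print("jig",r.x.round(4),"res px",r.fun.reshape(-1,2).round(1).tolist())
    for n,l in(("base_hole",(-.055,0,.03)),): print(n,J(r.x,l), "top",onplane(t,*T(131,252),.03),"scene",onplane(s,*S(110,210),.03))
    def tri(a,b):
        f=lambda p:np.r_[np.subtract(proj(t,p),a),np.subtract(proj(s,p),b)]
        q=least_squares(f,[.45,-.1,.05]); return q.x.round(4),q.fun.round(2)
    print("basehole tri",tri(T(131,252),S(110,210)))
    print("knob tri",tri(T(604,212),S(504,357)))
    print("knob planes",onplane(t,*T(604,212),.079),onplane(s,*S(504,357),.079))
    print("collar top centre scene z=.049",onplane(s,*S(502,400),.049))
    print("stub",tri(T(711,241),S(590,460)))
    # knob pixels from depth, stand top pixels
    for c,n in((t,"top"),(s,"scene")):
        v,u=np.mgrid[0:420,0:560]; d=c["depth"]
        P=np.stack([(u-c["cx"])/c["fx"]*d,(v-c["cy"])/c["fy"]*d,d],-1)@c["extrinsics"][:3,:3].T+c["extrinsics"][:3,3]
        m=(abs(P[...,0]-.45)<.06)&(abs(P[...,1]+.15)<.09)
        k=m&(P[...,2]>.068); print(n,"knob",k.sum(),np.median(P[k],0),P[k].mean(0))
        k=m&(P[...,2]>.035)&(P[...,2]<.055); 
        print("stand",k.sum(),cv2.minAreaRect((P[k][:,:2]*1000).astype(np.float32)))
        g=(abs(P[...,0]-.48)<.1)&(abs(P[...,1]-.165)<.1)&(P[...,2]>.06)
        print("lid",g.sum(),P[g].max(0) if g.any() else 0)
        w=P[...,2][280:300,150:260] if n=="top" else P[...,2][255:275,285:300]
        print("bench z",np.median(w),w.std())
E
python3 fit.py
```

```text
jig [0.4816 0.1672 0.1831 0.7839] res px [[0.4, -0.7], [0.7, 0.0], [-0.3, -0.0], [-0.4, -0.6], [-0.3, 1.3], [-1.9, -1.1], [-0.2, -1.1], [0.7, 0.7], [-0.2, 0.3], [0.6, -2.2]]
base_hole [0.42756292 0.15716105 0.03      ] top [0.42594613 0.15804759 0.03      ] scene [0.42658525 0.15474481 0.03      ]
basehole tri (array([0.4271, 0.1574, 0.0277]), array([ 0.31, -0.39, -0.51,  0.09]))
knob tri (array([ 0.4549, -0.1215,  0.072 ]), array([ 0.58, -0.57, -0.73,  0.15]))
knob planes [ 0.45277066 -0.11878324  0.079     ] [ 0.45085701 -0.12566483  0.079     ]
collar top centre scene z=.049 [ 0.44838719 -0.12882413  0.049     ]
stub (array([ 0.4409, -0.188 ,  0.0541]), array([ 0.43, -0.4 , -0.5 ,  0.11]))
top knob 53 [ 0.44972442 -0.12218847  0.07827278] [ 0.44934628 -0.12247626  0.07722529]
stand 1030 ((444.56268310546875, -155.07054138183594), (124.87069702148438, 55.636192321777344), 80.47028350830078)
lid 1419 [0.57999845 0.26499049 0.45252485]
bench z -0.00029723478569720907 0.10219457791014717
scene knob 68 [ 0.44678236 -0.12739865  0.0775637 ] [ 0.44734959 -0.12721787  0.07647609]
stand 1147 ((444.7973327636719, -157.51611328125), (126.02194213867188, 58.594200134277344), 80.47578430175781)
lid 1379 [0.57998697 0.26498012 0.44987271]
bench z -0.0003543648716064496 0.04281233142821127
```

```bash
cat >> h.py <<'E'
from scipy.spatial.transform import Rotation as Ro
def down(th): # tool y along (-sin th, cos th), z down
    y=np.array([-np.sin(th),np.cos(th),0]);z=np.array([0,0,-1.]);return Ro.from_matrix(np.c_[np.cross(y,z),y,z]).as_rotvec()
def st(m,tag=""):
    o=m.get_obs(); print(tag,"t%.2f"%o["t"],"p",o["eef_pos"].round(4),"F",o["contact_force"].round(1),"w %.4f g %.1f"%(o["gripper_width"],o["grip_force"]),flush=True); return o
E
python3 - <<'E'
from h import *
from fit import r,J,lid,t,s
from workcell import arm,effector,monitor,kinematics
for c in(t,s):
    v,u=np.mgrid[0:420,0:560]; d=c["depth"]
    P=np.stack([(u-c["cx"])/c["fx"]*d,(v-c["cy"])/c["fy"]*d,d],-1)@c["extrinsics"][:3,:3].T+c["extrinsics"][:3,3]
    m=(d>0)&(P[...,2]>.13)&(P[...,0]>.36)&(P[...,1]>-.3)&(P[...,1]<.5); print("obst min x",P[m].min(0),np.percentile(P[m][:,0],1))
    L=(abs(P[...,0]-.46)<.09)&(abs(P[...,1]-.16)<.06)&(P[...,2]>.05)&(P[...,2]<.16)
    print("lid top z",np.percentile(P[L],[1,50,99],axis=0).round(3).tolist())
print(Ro.from_rotvec(monitor.get_obs()["orientation"]).as_matrix().round(3).tolist())
for nm,xy in(("jig",(.46,.16,.3)),("stand",(.45,-.1245,.3))):
  for th in(-1.2,.183,1.4,.183+3.14,-.166,1.4,-.166+3.14):
    q=kinematics.inverse_kinematics(list(xy),down(th)); print(nm,th,None if q is None else np.round(q,2))
E
```

```text
obst min x [ 0.5603089  -0.29999685  0.13000541] 0.5628278979992009
lid top z [[0.442, 0.121, 0.051], [0.48, 0.168, 0.092], [0.522, 0.215, 0.121]]
obst min x [ 0.55905926 -0.29998875  0.1300754 ] 0.5620872730920032
lid top z [[0.439, 0.115, 0.053], [0.454, 0.138, 0.115], [0.518, 0.204, 0.12]]
[[-0.933, 0.36, -0.001], [0.36, 0.933, -0.002], [-0.0, -0.002, -1.0]]
jig -1.2 [ 0.33  0.27 -0.42  0.89  0.    1.53]
jig 0.183 [ 0.33  0.27 -0.42  0.89  0.    0.15]
jig 1.4 [ 0.33  0.27 -0.42  0.89  0.   -1.07]
jig 3.323 [ 0.33  0.27 -0.42  0.89 -0.   -2.99]
jig -0.166 [ 0.33  0.27 -0.42  0.89  0.    0.5 ]
jig 1.4 [ 0.33  0.27 -0.42  0.89  0.   -1.07]
jig 2.974 [ 0.33  0.27 -0.42  0.89  0.   -2.64]
stand -1.2 [-0.27  0.24 -0.46  0.87  0.    0.93]
stand 0.183 [-0.27  0.24 -0.46  0.87 -0.   -0.45]
stand 1.4 [-0.27  0.24 -0.46  0.87  0.   -1.67]
stand 3.323 [-0.27  0.24 -0.46  0.87 -0.    2.69]
stand -0.166 [-0.27  0.24 -0.46  0.87  0.   -0.1 ]
stand 1.4 [-0.27  0.24 -0.46  0.87  0.   -1.67]
stand 2.974 [-0.27  0.24 -0.46  0.87  0.    3.04]
```

```bash
python3 - <<'E'
from h import *
from fit import r,J,lid
from workcell import arm,effector,monitor,vision
o=down(.183); TA=arm.tips_ahead
def tcp(a,rc=.09,dz=0):
    x,y,z=lid(rc,0,.005,a); w=J(r.x,(x+.011*min(1,a/.2),y,z)); w[2]+=TA+dz; return w
effector.command_gripper(0.0,40)
p=tcp(.85,dz=.08); arm.reach(list(p),list(o)); st(monitor,"above")
for a in np.r_[.85:.04:-.08]:
    arm.move_linear(list(tcp(a)),vel=.1); ob=st(monitor,"a%.2f"%a)
    if abs(ob["contact_force"]).max()>25: print("high");break
for k in range(6):
    if st(monitor)["contact_force"][2]>9: break
    q=monitor.get_obs()["eef_pos"].copy(); q=tcp(.05,dz=-.0015*(k+1)); arm.move_linear(list(q),vel=.05)
E
```

```text
above t2.48 p [0.4819 0.1678 0.3604] F [ 0.2  1.  -0.7] w -0.0005 g 0.0
a0.85 t3.42 p [0.4823 0.1675 0.2808] F [-0.5 -0.2 -1. ] w -0.0000 g 0.0
a0.77 t3.67 p [0.4764 0.1662 0.276 ] F [ 0.3 -0.1  0.1] w -0.0000 g 0.0
a0.69 t3.92 p [0.4712 0.1652 0.2705] F [ 0.2  0.4 -0.2] w 0.0002 g 0.0
a0.61 t4.17 p [0.4666 0.1644 0.2648] F [0.9 0.2 0.5] w 0.0001 g 0.0
a0.53 t4.42 p [0.4625 0.1636 0.2589] F [-0.5 -1.  -1. ] w -0.0002 g 0.0
a0.45 t4.67 p [0.4588 0.1629 0.2528] F [-0.2 -0.5 -0.3] w -0.0001 g 0.0
a0.37 t4.92 p [0.4556 0.1623 0.2464] F [-0.4 -1.   0.3] w 0.0000 g 0.0
a0.29 t5.17 p [0.453  0.1618 0.2397] F [0.7 0.6 0.6] w -0.0000 g 0.0
a0.21 t5.42 p [0.4508 0.1614 0.2328] F [-0.  -0.2 -0.5] w 0.0000 g 0.0
a0.13 t5.67 p [0.4453 0.1604 0.2258] F [-0.7  0.2 -0.8] w -0.0001 g 0.0
a0.05 t5.92 p [0.4402 0.1595 0.2189] F [-0.8 -0.5  1.3] w 0.0000 g 0.3
 t5.92 p [0.4402 0.1595 0.2189] F [-0.8 -0.5  1.3] w 0.0000 g 0.3
 t6.17 p [0.4406 0.1596 0.2176] F [-1.2 -0.3  1.9] w -0.0004 g 1.3
 t6.42 p [0.4405 0.1596 0.2161] F [-1.4 -0.2  5. ] w -0.0000 g 2.5
 t6.67 p [0.4404 0.1595 0.2147] F [-1.6 -0.1  6.3] w 0.0001 g 3.7
 t6.92 p [0.4403 0.1596 0.2139] F [-3.6 -1.4 14.4] w 0.0002 g 6.9
```

```bash
python3 - <<'E'
from h import *
from workcell import arm,effector,monitor,vision
import pickle
q=monitor.get_obs()["eef_pos"].copy(); q[2]+=.12; arm.move_linear(list(q),vel=.2)
arm.reach([.4490,-.1248,.30],list(down(-.166)))
effector.command_gripper(.045,60); ob=st(monitor)
for n in("scene","top"):
    s=vision.snapshot(n); pickle.dump(s,open(f"{n}1.pkl","wb"))
t=pickle.load(open("top1.pkl","rb")); s=pickle.load(open("scene1.pkl","rb"))
a=crop(t,242,210,302,285,8); b=crop(s,205,195,380,345,3)
c=np.zeros((600,800,3),np.uint8); c[:600,:480]=a; c[:,480:]=0
b2=crop(s,205,205,265,280,5)[:,:300]; c[:375,480:780]=b2[:375]
cv2.imwrite("pics/c2.png",c); cv2.imwrite("pics/s2.png",crop(s,300,225,380,345,5))
E
```

```text
t9.29 p [ 0.4491 -0.1245  0.3001] F [ 0.  -0.6  0.2] w 0.0449 g 0.0
```

View pics/c2.png

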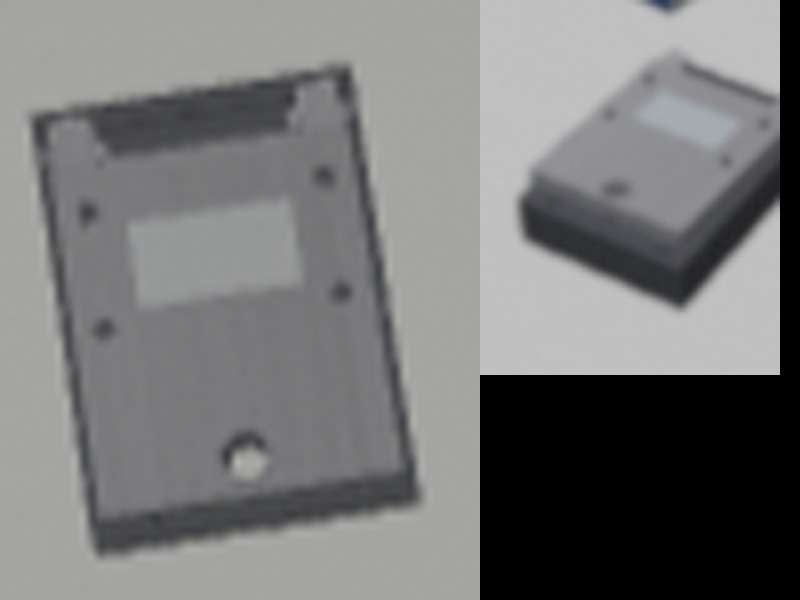

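View pics/s2.png

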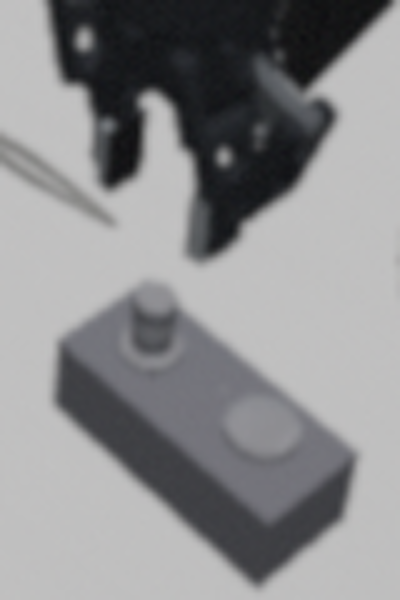

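The lid is down with its hole at top px (272.3,266.3), scene px (232.0,242.2). The open fingers hover centred over the tall knob, clear of the stub. Next I grasp the knob.

```bash
python3 - <<'E'
from h import *
from workcell import arm,effector,monitor,vision
import pickle
t=load("top1");s=load("scene1")
print("lid hole",onplane(t,272.3,266.3,.046),onplane(s,232.0,242.2,.046))
for z in(.25,.235,.2265):
    q=[.4491,-.1247,z]; arm.move_linear(q,vel=.1); ob=st(monitor)
    if abs(ob["contact_force"]).max()>8: raise SystemExit("contact")
effector.command_gripper(0,100); st(monitor,"grip")
arm.move_linear([.4491,-.1247,.36],vel=.15); st(monitor,"up")
for n in("scene","top"):
    s=vision.snapshot(n); pickle.dump(s,open(f"{n}2.pkl","wb"))
s=load("scene2"); cv2.imwrite("pics/s3.png",crop(s,270,180,390,330,4))
E
```

```text
lid hole [0.42776302 0.15790101 0.046     ] [0.42774657 0.15470776 0.046     ]
 t10.04 p [ 0.4493 -0.1248  0.2502] F [0.4 0.4 0.1] w 0.0450 g 0.0
 t10.34 p [ 0.449  -0.1247  0.2351] F [-0.3  0.7 -0.2] w 0.0452 g 0.0
 t10.59 p [ 0.449  -0.1247  0.2266] F [-0.2  0.2 -0.7] w 0.0450 g 0.0
grip t10.97 p [ 0.4493 -0.1247  0.2272] F [-1.3  0.   6.1] w 0.0149 g 97.6
up t12.02 p [ 0.4486 -0.1246  0.3591] F [-0.  -0.1 -1.4] w 0.0147 g 97.6
```

View pics/s3.png

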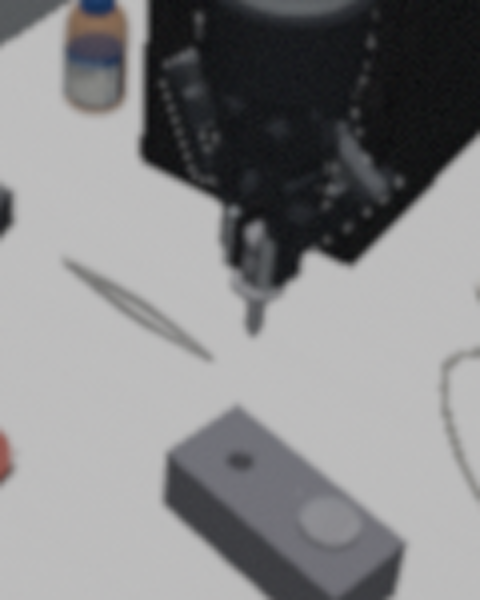

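The pin is held below the fingers: tip at crop (253,333), collar at about (257,288). The stand's left hole is empty and the stub is untouched. Before moving on I check the pin's offset and tilt against the model.

```bash
python3 - <<'E'
from h import *
s=load("scene2")
f=lambda u,v:((u+.5)/4-.5+270,(v+.5)/4-.5+180)
print("tip",onplane(s,*f(253,333),.141),"collar",onplane(s,*f(257,288),.141+.038))
for z in(.141,.179): 
    u,v=proj(s,(.4486,-.1246,z)); print(((u-270+.5)*4-.5),((v-180+.5)*4-.5))
u,v=proj(s,(.4491,-.1247,.045)); print("stand hole pred",((u-270+.5)*4-.5),((v-180+.5)*4-.5), "meas 240,461", onplane(s,*f(240,461),.045))
t=load("top2")
print("top stand knob", [world(t,x,y).round(3).tolist() for x,y in((391,258),(392,259))])
cv2.imwrite("pics/t3.png",np.hstack([crop(t,360,225,440,295,5),crop(s,310,220,360,290,5)]))
E
```

```text
tip [ 0.45175119 -0.12497925  0.141     ] collar [ 0.44567918 -0.12804143  0.179     ]
248.7902609004318 336.0383843801774
254.668405448125 281.6734308871323
stand hole pred 236.00577486594898 460.1954330227629 meas 240,461 [ 0.45006002 -0.12666791  0.045     ]
top stand knob [[0.456, -0.127, 0.044], [0.453, -0.129, 0.045]]
```

View pics/t3.png

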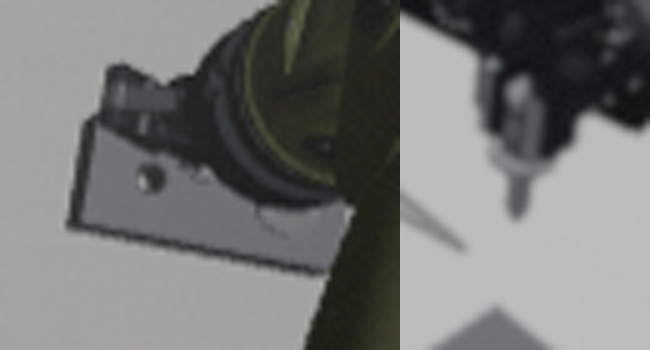

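The stand hole is at top crop (151,178), and the pin hangs vertical. I'll use the stand-hole to lid-hole displacement in both views, which cancels the camera bias.

```bash
python3 - <<'E'
from h import *
from workcell import arm,effector,monitor,vision
import pickle
t=load("top2");t1=load("top1");s1=load("scene1");s=load("scene2")
h=onplane(t,(151.5)/5-.5+360,178.5/5-.5+225,.045); l=onplane(t1,272.3,266.3,.046)
hs=onplane(s,(240.5)/4-.5+270,461.5/4-.5+180,.045); ls=onplane(s1,232.0,242.2,.046)
print("top",h,l-h,"scene",ls-hs)
d=((l-h)+(ls-hs))/2; x,y=np.array([.4491,-.1247])+d[:2]; print("target",x,y)
arm.reach([x,y,.36],list(down(-.166))); st(monitor)
# tip z = tcp - .2182
arm.move_linear([x,y,.2182+.065],vel=.12); st(monitor,"tip .065")
for n in("scene","top"):
    c=vision.snapshot(n); pickle.dump(c,open(f"{n}3.pkl","wb"))
c=load("scene3");cv2.imwrite("pics/s4.png",np.hstack([crop(c,205,190,275,280,6),crop(load("top3"),242,220,302,310,6)]))
E
```

```text
top [ 0.45021728 -0.12331791  0.045     ] [-0.02245427  0.28121891  0.001     ] scene [-0.02231345  0.28137567  0.001     ]
target 0.4267161412221475 0.15659729225548327
 t13.21 p [0.4269 0.1561 0.3598] F [ 0.2 -0.7 -1.1] w 0.0148 g 97.7
tip .065 t14.00 p [0.4272 0.1563 0.2837] F [0.1 0.9 0.1] w 0.0148 g 97.7
```

View pics/s4.png

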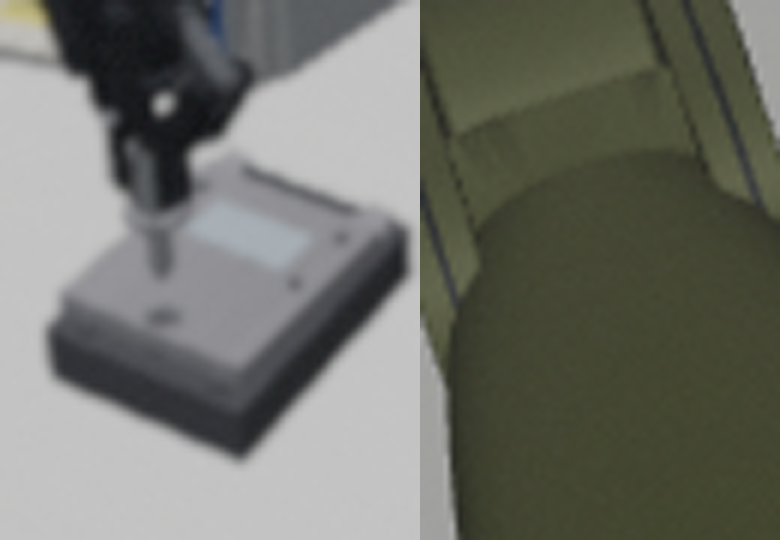

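Both views give the same displacement to 0.2 mm, and the tip (164,277) hangs right above the lid hole (162,316). I insert with force checks.

```bash
python3 - <<'E'
from h import *
from workcell import arm,effector,monitor,vision
x,y=.4268,.1566
for tz in(.05,.044,.038,.032,.027,.022,.017,.013,.010):
    arm.move_linear([x,y,.2182+tz],vel=.06); ob=st(monitor,"tip %.3f"%tz)
    F=ob["contact_force"]
    if np.linalg.norm(F)>12: print("stop");break
E
```

```text
tip 0.050 t14.50 p [0.4264 0.1565 0.2676] F [ 0.5 -0.5 -0.6] w 0.0148 g 97.7
tip 0.044 t14.75 p [0.4266 0.1565 0.2618] F [-0.4 -0.1 -0.5] w 0.0152 g 97.7
tip 0.038 t15.00 p [0.4266 0.1565 0.2558] F [-0.2 -0.4  0.4] w 0.0150 g 97.7
tip 0.032 t15.25 p [0.4266 0.1565 0.2498] F [-0.9  0.3 -1.1] w 0.0151 g 97.7
tip 0.027 t15.50 p [0.4266 0.1565 0.2449] F [-0.7  0.2  0.5] w 0.0150 g 97.7
tip 0.022 t15.75 p [0.4266 0.1565 0.2399] F [ 0.6 -0.5 -1.4] w 0.0149 g 97.7
tip 0.017 t16.00 p [0.4266 0.1565 0.2349] F [ 0.1  0.1 -0.6] w 0.0151 g 97.7
tip 0.013 t16.25 p [0.4266 0.1565 0.2309] F [-0.4  0.4 -1.2] w 0.0151 g 97.7
tip 0.010 t16.50 p [0.4269 0.1567 0.2282] F [ 0.5 -0.3  0. ] w 0.0153 g 97.7
```

```bash
python3 - <<'E'
from h import *
from workcell import arm,effector,monitor,vision
x,y=.4268,.1566
for tz in np.arange(.0085,-.004,-.001):
    arm.move_linear([x,y,.2182+tz],vel=.03); arm.sleep(.15); ob=st(monitor,"tip %.4f"%tz)
    if ob["contact_force"][2]>22: print("stop");break
arm.sleep(1); st(monitor)
c=vision.snapshot("scene");cv2.imwrite("pics/s5.png",crop(c,205,190,275,280,6))
E
```

```text
tip 0.0085 t16.90 p [0.4269 0.1567 0.2268] F [1.3 0.4 0.7] w 0.0152 g 97.7
tip 0.0075 t17.30 p [0.4269 0.1566 0.2258] F [1.3 0.8 2.6] w 0.0149 g 97.8
tip 0.0065 t17.70 p [0.4268 0.1566 0.2248] F [-0.6  0.4  3.6] w 0.0146 g 97.8
tip 0.0055 t18.10 p [0.4268 0.1566 0.2238] F [-1.2 -0.3  4.4] w 0.0149 g 97.8
tip 0.0045 t18.50 p [0.4268 0.1566 0.223 ] F [-1.4 -1.6  7. ] w 0.0145 g 97.9
tip 0.0035 t18.90 p [0.4267 0.1566 0.2226] F [-4.1 -1.  13.2] w 0.0151 g 98.5
tip 0.0025 t19.30 p [0.4266 0.1566 0.2222] F [-5.  -1.  20.1] w 0.0149 g 99.2
tip 0.0015 t19.70 p [0.4266 0.1566 0.2217] F [-6.3 -1.3 25.3] w 0.0150 g 99.9
stop
 t20.70 p [0.4266 0.1566 0.2217] F [-6.2 -1.8 24.5] w 0.0151 g 99.9
```

View pics/s5.png

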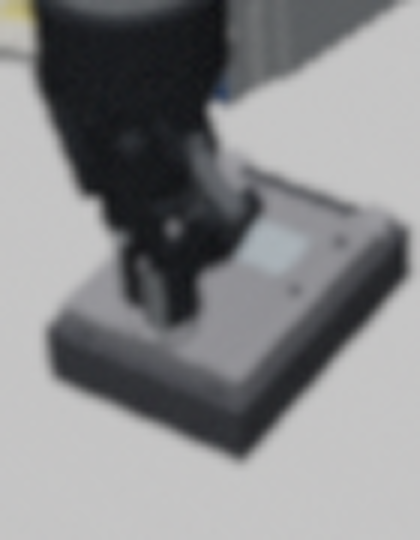

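The collar sits flat on the lid and the lid is shut on the base. The force rises steeply past the hard stop, to a steady 24.5 N. I'm handing the job in while still pressing.

```bash
python3 - <<'E'
from workcell import job_done
print(job_done())
E
```

```text
the job is handed in; nothing more can be done
None
```

The lid is shut and the clamp pin is down through both holes with its collar on the lid. I handed the job in with the fingers still gripping and pressing it at about 24 N; no verdict was returned.

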